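# Seat the slicer blade over its locating pin

### The arm

A 6-joint arm with a two-finger parallel gripper is mounted at the origin on the work surface. World frame = base frame: x ahead of the robot, y to its left, z up, the work surface at z = 0. Lengths are in mm, angles in rad, forces in N, time in s.
With the tool pointing down it reaches from about 350 to 875 mm from the base axis. Payload 4.2 kg.
Tool frame: the origin (TCP) lies between the finger pads; the fingertips stand 25 mm ahead of it and the grasp point (between the pads) lies 6 mm ahead of it; z points along the fingers, y is the line along which they close (so a half turn about z gives the same grasp; the last joint's range is limited). The gripper opens to 85 mm and grips with 20 to 120 N. Pads are 22 mm wide; open, the fingers measure 114 mm over their backs; the gripper's body (76 mm by 85 mm) begins 54 mm behind the grasp point. The pads swing forward as they close: fully open they stand 13 mm farther back than shut.
Start: joints at [1.461, 0.385, 0.008, 0, -1.194, -0.259], TCP at [225.277, 582.966, 256.312] pointing down, gripper open.
Joint ranges: [-3.14, 3.14], [-1.21, 2.06], [-1.07, 1.41], [-3.16, 2.05], [-2.99, -0.16], [-3.1, 3.1]. Speed limits (rad/s): [2.79, 2.79, 3.14, 3.14, 3.14, 3.14].

### API

Orientations are given as a unit quaternion [x, y, z, w].
In Python, from bench import arm gives the robot as it stands.
- The arm moves only by the shell command python3 -m pendant 'ROWS'. ROWS is JSON, a list of rows, each a list of 7 numbers: the shift along the tool's x, y, z in m, then the turn, a rotation vector about the tool's x, y, z in degrees, then the finger opening in m, from 0 to 0.0854. In form: [[x, y, z, wx, wy, wz, fingers], ...]. A call has 1 to 12 rows; each row shifts and turns the commanded pose from where the row before left it, along the tool's axes as they then stand; what a row does not reach is not made up. A row lasts 1/10 s, in which the tool goes at most 50 mm and 8.59 degrees, less where a joint would pass 70% of its speed; a pose out of reach is approached as far as the arm can. A call is refused whole if a number of a shift passes 0.05 or a number of a turn 8.59, either way. A call with a gripper value outside its range is refused whole. The fingers move at their own pace and stop on an object; the grip force is fixed at half the most. Time passes only in rows, so rows that do not move let the fingers close. It gives the time, the measured TCP pose, the force, the opening and the grip force at its end, in the units of the state.
- arm.read_state(): the state, without advancing time (a new reading comes with each control period).
- arm.get_image(name): name is "side" or "top" or "wrist"; returns a dict with "image" (400x640x3 uint8, red, green, blue), "fx", "fy", "cx", "cy" (pixels), "xyz" and "rotation" of the camera in the world. Camera axes: x right, y down, z forward; pixel columns grow to the right and rows downward; lengths in mm; the calibration is good to about 2 mm. A picture is of the moment at which its call begins. There is no depth.
- arm.job_done(): hands the job in; it is judged then, once.
The state is a dict: "clock": time; "joints": joint angles; "joint_vel": joint speeds; "joint_efforts": joint torques, N m; "position": TCP position; "ee_rot": TCP orientation; "contact_force": force on the tool from outside, world axes, zero at the start; "wrist_torque": the same for the moment, N m; "gripper_width": finger opening in mm; "grasp_force": force on a finger pad.
Only numpy, scipy, OpenCV 4.12 (cv2) and the standard library are available. Lean on these libraries where they do the work, as an engineer would, in place of code of your own. Each camera call takes 0.05 s, during which the arm holds its last target. There are 200 camera calls.

### The job

Refit the blade of the vegetable slicer: pick it up by its grip bar, lay it gently into the recess of the slicer base so that its notch drops over the small locating pin and it lies flat, then slide it gently towards the loop handle until the bottom of the notch rests against the pin, and let go with the blade straight and fully home. The pin may stand off to either side, so feel for it: never force the blade (no more than about 1.5 kg of push), and leave the other kitchen things where they are.

Things in the scene. Friction and masses are not known exactly. Their poses are not given: they have to be found in the camera images.
- slicer: White vegetable slicer base, fixed, 200 mm long (x), 110 wide (y), 36 high, loop handle at +x out to 141 mm. Origin: centre of its underside, z up. In its top a recess: x -60 to +64, y -43 to +43 mm, rims around it to z = 36. Its floor, at z = 30, is a sprung plate that gives 0.2 mm per N, up to 4 mm. A steel pin stands in it (see pin_slot): meet it at 10 mm/s or less.
- pin_slot (a point): Middle of the pin's cross slot, on the recess floor: slicer x = 39, y = 0, z = 30 mm; axes as the slicer's. The pin, 6 mm across, flat top 9 mm above the floor, is clamped rigidly somewhere in this slot, from 12 mm to the -y side to 12 mm to the +y side. Which is NOT in the measured poses (this point does not move with the pin): feel for it or look.
- blade: Loose slicer blade, about 0.2 kg: flat steel plate 110 mm long (x), 50 wide (y), 4 thick. Origin: centre of its underside, z up. Fitted, its x points as the slicer's x. With the notch over the pin it lies on the floor (origin at slicer z = 30 mm) and slides from slicer x = -5 (tail on the rear wall) to +5 mm (notch bottom on the pin: home). Else it rides on the pin's top, 9 mm higher.
- blade_notch (a point): Middle of the straight bottom of the blade's notch, on the underside: blade x = 31 mm, y = 0. The notch is open at the blade's +x end (x = 55 mm), 24 mm deep and 9 mm wide, through the plate. Axes as the blade's.
- blade_grip (a point): Middle of the black plastic grip bar on top of the blade, 17 mm above the underside, at blade x = -10 mm; axes as the blade's. The bar runs along x, 70 mm long (blade x -45 to +25), 12 mm wide (y), 26 mm high (from 4 to 30 mm above the underside). Pinch it across its width from above.
- bowl: bystander: stainless steel bowl, 140 mm across, 60 mm high; origin: centre of underside
- jar: bystander: glass storage jar with twist cap, 84 mm across, 130 mm high; origin: centre of underside
- potring: bystander: silicone pot holder ring lying flat, 72 mm across, 10 mm high; origin: centre of underside
- mug: bystander: white mug, 80 mm across, 90 mm high; origin: centre of underside
- can: bystander: food can, 66 mm across, 100 mm high; origin: centre of underside
- spoon: bystander: wooden spoon lying on the table; origin: under its middle, on the table
There are look-alikes about, which are no part of the job. What is shaped like the blade but brown or red is not meant.

How it is judged (in metres and radians):
On the way:
1. the blade lies flat on the recess floor, its notch over the pin (z of blade in the frame of slicer between 0.0255 and 0.0318 m and angle between blade's own z axis and vertical below 0.035 rad and x of blade in the frame of slicer between -0.008 and 0.008 m), for 0.1 s.
At the end, for the whole second after the job is handed in: Blade flat on the recess floor, notch over the pin (origin within 2 mm of floor level, tilt under 0.035 rad), bottom of the notch within 2 mm of the pin (blade origin at slicer x of at least 3 mm), in line with the slicer within 0.08 rad, released and at rest (z of blade in the frame of slicer between 0.0255 and 0.0318 m and angle between blade's own z axis and vertical below 0.035 rad and x of blade in the frame of slicer between 0.003 and 0.0075 m and y of blade in the frame of slicer between -0.016 and 0.016 m and angle between the x axis of blade and the x axis of slicer, either way round below 0.08 rad and linear speed of blade below 0.01 m/s and contact force between the fingers and blade below 0.1 N); the robot touches nothing.
It fails at once if the blade is pressed on the slicer base or its pin with more than 25 N (contact force between blade and slicer above 25 N).
It fails at once if a bystander (bowl, jar, pot ring, mug, can, spoon) is moved by more than 25 mm (distance of any of bowl, jar, potring, mug, can, spoon from where it was at the start of the episode above 0.025 m).
It also fails if it takes over 64 s, if anything falls off the work surface, if the arm or the gripper's body presses on something with over 40 N, if the wrist force passes 120 N, or if a joint passes its speed limit or range.

## Working session

There is one attempt and no reset: what is moved stays moved. The work goes in short steps, Python scripts to look and compute and a shell command to move; the robot and the scene stay as the last step left them, time stands still between calls to the robot, and variables do not carry over. Pictures are saved under pics/ and viewed, at most 10 in all, crops included, and the job is handed in when it is done.

```bash
mkdir -p pics; cat > h.py <<'E'
import numpy as np, cv2
from bench import arm
from scipy.spatial.transform import Rotation as R
def snap(n,f):
    d=arm.get_image(n); cv2.imwrite('pics/'+f+'.png',d['image'][:,:,::-1]); np.save('pics/'+f+'.npy',{k:v for k,v in d.items()},allow_pickle=True); return d
def load(f): return np.load('pics/'+f+'.npy',allow_pickle=True).item()
def Rm(d):
    r=np.array(d['rotation']); return r if r.shape==(3,3) else R.from_quat(r).as_matrix()
def ray(d,u,v,z):
    r=Rm(d)@np.array([(u-d['cx'])/d['fx'],(v-d['cy'])/d['fy'],1]); p=np.array(d['xyz']); return p+r*(z-p[2])/r[2]
def proj(d,P):
    q=(np.atleast_2d(P)-np.array(d['xyz']))@Rm(d); return np.c_[q[:,0]/q[:,2]*d['fx']+d['cx'],q[:,1]/q[:,2]*d['fy']+d['cy']]
E
python3 - <<'E'
from h import *
for n in ('top','side'):
    d=snap(n,n+'0'); print(n,d['xyz'],d['rotation'],d['fx'])
print(arm.read_state())
E
```

```text
top [ 367.58955238   10.19143538 1243.42502722] [ 0.71107968 -0.69789018  0.06830965 -0.05146632] 422.09230553556193
side [ 286.38366162 -777.03034369  909.60122295] [ 0.91858995 -0.13170416  0.06389827 -0.36710151] 418.9392669105014
{'clock': 0.1, 'joints': array([ 1.46060291e+00,  3.85487355e-01,  6.78494436e-03, -4.43274342e-04,
       -1.19401263e+00, -2.58603787e-01]), 'joint_vel': array([-0.00020426,  0.00051531,  0.00311692,  0.0013596 , -0.00021064,
        0.00098949]), 'joint_efforts': array([-6.73150535e-04, -3.93316734e+01,  1.88931477e+01,  4.19800848e+00,
       -2.56807041e-03,  4.90381325e-06]), 'position': array([225.11624568, 582.54959489, 255.33384481]), 'ee_rot': array([ 9.83031233e-01, -1.83435635e-01, -1.34320719e-04,  9.71990287e-04]), 'contact_force': array([-0.30424113,  0.75870013, -0.12590781]), 'wrist_torque': array([-0.02123826,  0.06466588, -0.02292187]), 'grasp_force': 0.0, 'gripper_width': 85.20094541171142}
```

View pics/top0.png

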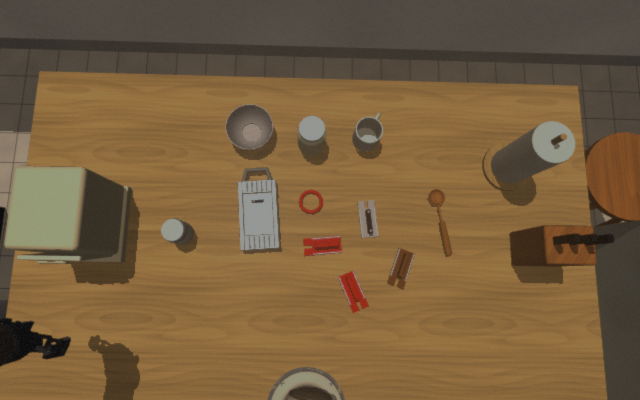

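View pics/side0.png

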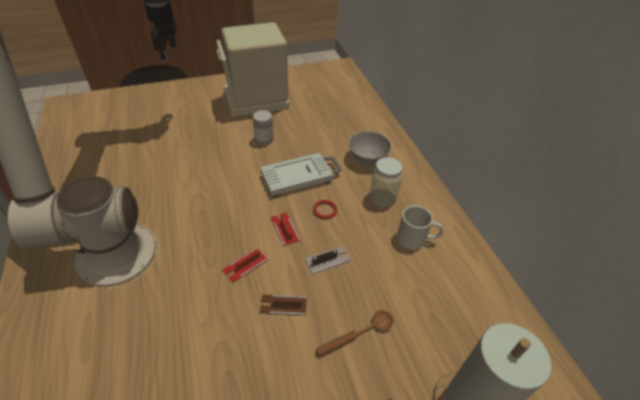

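Candidates for the blade in the top view: grey steel plate with a black bar (368,219), red (323,246), red (353,291) and brown (400,268). I choose the grey one. The slicer is at (259,215) with its loop handle at the top (257,174). Next is one close crop of both.

```bash
python3 - <<'E'
from h import *
a=cv2.imread('pics/top0.png')
c=np.hstack([cv2.resize(a[160:260,230:290],None,fx=6,fy=6,interpolation=cv2.INTER_CUBIC),cv2.resize(a[190:250,345:395],(440,528),interpolation=cv2.INTER_CUBIC)[:600] if 0 else cv2.copyMakeBorder(cv2.resize(a[193:247,345:392],None,fx=9,fy=9,interpolation=cv2.INTER_CUBIC),0,114,0,0,cv2.BORDER_CONSTANT)])
cv2.imwrite('pics/c1.png',c);print(c.shape)
d=load('top0');print(ray(d,368,219,4),ray(d,259,215,36))
E
```

```text
(600, 783, 3)
[ 530.90636894 -174.07262194    4.        ] [532.0461799  145.31434199  36.        ]
```

View pics/c1.png

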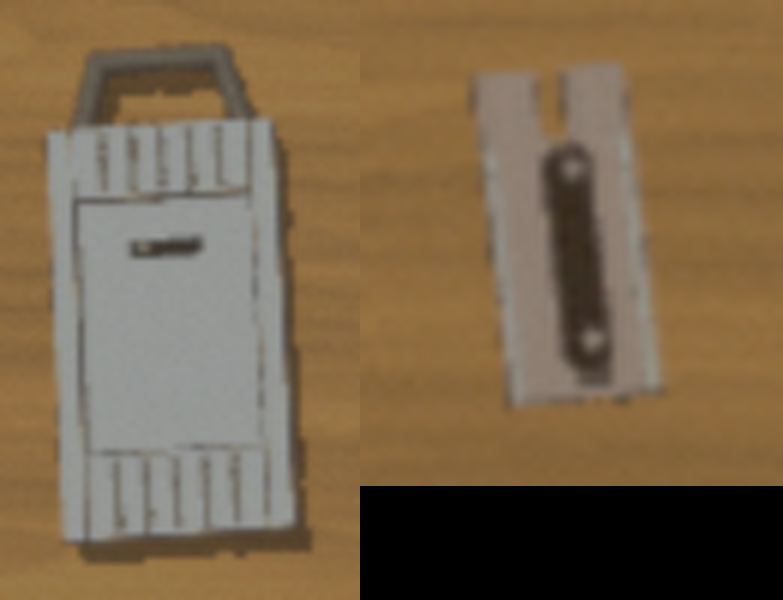

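The crop confirms the steel blade, with its notch towards the image top (+x, same as the slicer handle). In the slot, (130..203, 247), a bright spot near its left end (143,248) suggests the pin is on the +y side. I'll measure both poses.

```bash
python3 - <<'E'
from h import *
d=load('top0')
def fit(px,z,loc):
    W=np.array([ray(d,*p,z)[:2] for p in px]); L=np.array(loc,float)
    M,_=cv2.estimateAffinePartial2D(L,W); a=np.arctan2(M[1,0],M[0,0]); s=np.hypot(M[1,0],M[0,0])
    print(W.round(1).tolist()); print('o',M[:,2],'yaw deg',np.degrees(a),'scale',s, 'c',W.mean(0)); return M
b=lambda x,y:((x-360)/9+345-.5+.06,y/9+193-.45)
s=lambda x,y:(x/6+230-.42,y/6+160-.42)
fit([b(476,75),b(622,66),b(510,403),b(660,393)],4,[(55,25),(55,-25),(-55,25),(-55,-25)])
fit([s(50,132),s(272,120),s(65,542),s(297,524)],36,[(100,55),(100,-55),(-100,55),(-100,-55)])
M=fit([s(78,200),s(250,190),s(90,452),s(265,445)],36,[(64,43),(64,-43),(-60,43),(-60,-43)])
print([ray(d,*s(*p),z)[:2] for p,z in (((130,250),30),((203,245),30),((143,248),39))])
q=R.from_quat(arm.read_state()['ee_rot']).as_matrix();print(q)
E
```

```text
[[584.8, -142.7], [588.9, -191.4], [476.1, -153.8], [480.3, -203.1]]
o [ 532.53746033 -172.74363327] yaw deg 5.8139638227598205 scale 0.9915026992745306 c [ 532.53747607 -172.74363348]
[[629.0, 210.4], [637.3, 103.1], [431.2, 193.9], [441.6, 84.8]]
o [534.79212952 148.03882408] yaw deg 5.02357649502235 scale 0.9875307684943475 c [534.7921321  148.03882189]
[[595.7, 195.3], [602.4, 112.6], [473.9, 184.1], [478.9, 101.2]]
o [535.76149027 148.1109075 ] yaw deg 4.865974911312341 scale 0.98416822904525 c [537.72272816 148.27787253]
[array([572.72316562, 170.023885  ]), array([575.9196193 , 134.86188817]), array([572.307346  , 162.65098697])]
[[ 9.32702699e-01 -3.60645656e-01 -6.20678235e-04]
 [-3.60646179e-01 -9.32700846e-01 -1.86171521e-03]
 [ 9.25123879e-05  1.96027203e-03 -9.99998074e-01]]
```

```bash
python3 -m pendant '[[0,0,0,0,0,-6.6,0.085],[0,0,0,0,0,-6.6,0.085],[0,0,0,0,0,-6.6,0.085],[0,0,0,0,0,-6.7,0.085]]' | tail -c 400; python3 -m pendant '[[0.0223,0.0385,0,0,0,0,0.085],[0.0223,0.0385,0,0,0,0,0.085],[0.0223,0.0385,0,0,0,0,0.085],[0.0223,0.0385,0,0,0,0,0.085],[0.0223,0.0385,0,0,0,0,0.085],[0.0223,0.0385,0,0,0,0,0.085],[0.0223,0.0385,0,0,0,0,0.085],[0.0223,0.0385,0,0,0,0,0.085],[0.0223,0.0385,0,0,0,0,0.085],[0.0223,0.0385,0,0,0,0,0.085],[0.0223,0.0385,0,0,0,0,0.085],[0.0223,0.0385,0,0,0,0,0.085]]'| tail -c 400
python3 - <<'E'
from h import *
import time
d=snap('wrist','w1'); s=arm.read_state(); print(s['position'],R.from_quat(s['ee_rot']).as_matrix().round(4).tolist(),d['xyz'])
E
```

```text
clock: 0.5
position: [225.2, 582.7, 255.7]
ee_rot: [0.999, 0.049, -0.0, 0.001]
contact_force: [0.7, -0.1, -0.3]
gripper_width: 85.3
grasp_force: 0.0
clock: 1.7
position: [535.5, 146.3, 256.0]
ee_rot: [0.999, 0.047, -0.0, 0.0]
contact_force: [-0.1, 1.1, -0.1]
gripper_width: 85.1
grasp_force: 0.0
[538.17888853 142.1520115  255.74479124] [[0.996, 0.0889, -0.0001], [0.0889, -0.996, -0.0023], [-0.0003, 0.0022, -1.0]] [617.21832102 152.56894595 373.5827965 ]
```

View pics/w1.png

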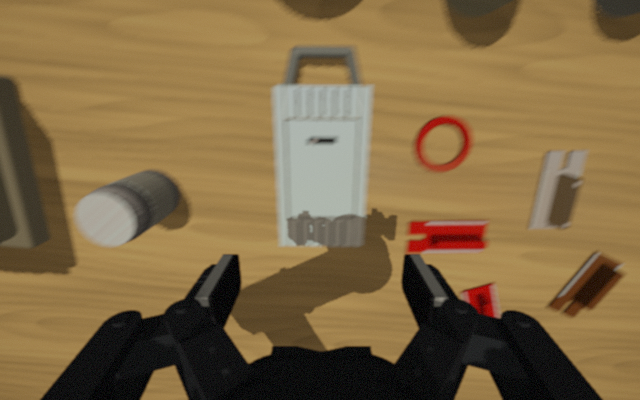

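The wrist view shows the slicer centred at about (322,165), with the slot and pin at (322,141). The steel blade is at (558,190). I'll crop the slot, and fit the slicer pose from this picture.

```bash
python3 - <<'E'
from h import *
a=cv2.imread('pics/w1.png')
c=np.hstack([cv2.resize(a[125:157,295:350],None,fx=7,fy=7,interpolation=cv2.INTER_CUBIC).__getitem__(slice(None)),]) 
e=cv2.resize(a[75:255,262:382],None,fx=3.3,fy=3.3,interpolation=cv2.INTER_CUBIC)
c=cv2.copyMakeBorder(c,0,e.shape[0]-c.shape[0],0,0,cv2.BORDER_CONSTANT)
cv2.imwrite('pics/c2.png',np.hstack([c,e]));print(c.shape,e.shape)
E
```

```text
(594, 385, 3) (594, 396, 3)
```

View pics/c2.png

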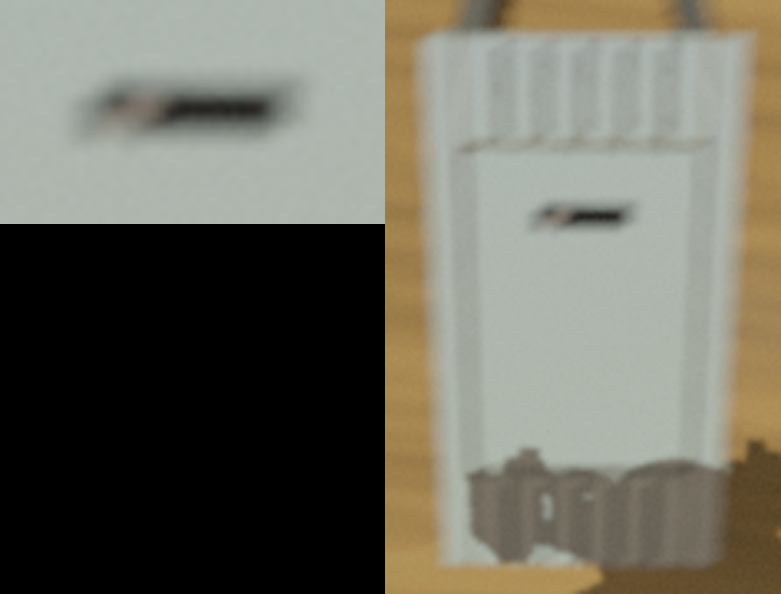

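```bash
python3 - <<'E'
from h import *
d=load('w1')
e=lambda x,y:((x-385)/3.3+262-.35,y/3.3+75-.35)
g=lambda x,y:(x/7+295-.43,y/7+125-.43)
W=np.array([ray(d,*e(*p),36)[:2] for p in [(422,38),(750,36),(443,563),(718,563)]])
L=np.array([(100,55),(100,-55),(-100,55),(-100,-55)],float)
M,_=cv2.estimateAffinePartial2D(L,W);a=np.arctan2(M[1,0],M[0,0]);print(W.round(1).tolist(),M[:,2],np.degrees(a),np.hypot(*M[:,0]))
o=M[:,2]; Rz=np.array([[np.cos(a),-np.sin(a)],[np.sin(a),np.cos(a)]])
loc=lambda p:((np.array(p)[:2]-o)@Rz).round(1)
for p,z in (((88,108),30),((290,108),30),((125,110),39),((140,110),39),((155,110),39)): print(p,loc(ray(d,*g(*p),z)))
# grey blade in wrist image
W=np.array([ray(d,*p,4)[:2] for p in [(546,151),(586,151),(530,228),(571,229)]]); print(W.round(1).tolist(),W.mean(0))
E
```

```text
[[629.3, 206.7], [640.3, 97.4], [433.5, 190.4], [443.9, 80.3]] [536.77748108 143.70405769] 5.036593014032494 0.988187660545326
(88, 108) [38.5 17.6]
(290, 108) [ 38.7 -16.8]
(125, 110) [39.3 11. ]
(140, 110) [39.3  8.5]
(155, 110) [39.4  6. ]
[[585.5, -144.6], [590.4, -196.4], [477.0, -159.8], [480.9, -218.6]] [ 533.43028085 -179.87114772]
```

Pin found on the +y side at about y = +8.5 mm, good to a few mm. Next I look at the blade closely, settled.

```bash
python3 -m pendant '[[-0.0145,0.0384,0.005,0,0,0,0.085],[-0.0145,0.0384,0.005,0,0,0,0.085],[-0.0145,0.0384,0.005,0,0,0,0.085],[-0.0145,0.0384,0.005,0,0,0,0.085],[-0.0145,0.0384,0.005,0,0,0,0.085],[-0.0145,0.0384,0.005,0,0,0,0.085],[-0.0145,0.0384,0.005,0,0,0,0.085],[-0.0145,0.0384,0.005,0,0,0,0.085],[0,0,0,0,0,0,0.085],[0,0,0,0,0,0,0.085],[0,0,0,0,0,0,0.085]]'| tail -c 400
python3 - <<'E'
from h import *
d=snap('wrist','w2'); s=arm.read_state(); print(s['position'],R.from_quat(s['ee_rot']).as_matrix().round(4).tolist(),d['xyz'])
E
```

```text
clock: 2.85
position: [448.5, -168.2, 216.3]
ee_rot: [0.999, 0.047, 0.0, -0.0]
contact_force: [0.1, -0.4, 0.1]
gripper_width: 84.9
grasp_force: 0.0
[ 448.60635379 -167.87002344  216.39305495] [[0.9955, 0.0949, 0.0003], [0.0949, -0.9955, 0.0001], [0.0003, -0.0, -1.0]] [ 530.09253977 -161.89951209  333.9699423 ]
```

View pics/w2.png

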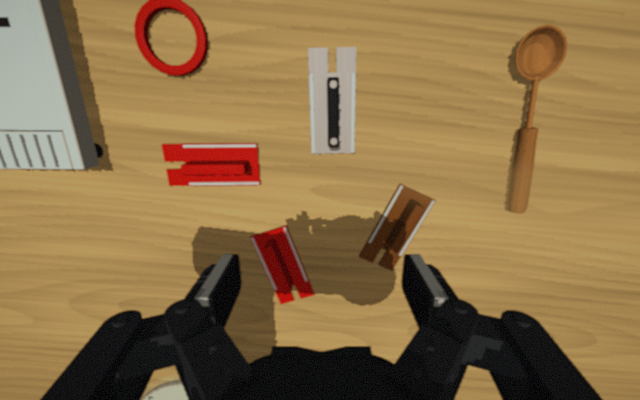

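The blade is at (333,100), notch upwards at (331,60), grip bar (334,113), corners (308,47), (355,46), (312,154), (355,154).

```bash
python3 - <<'E'
from h import *
d=load('w2')
W=np.array([ray(d,*p,4)[:2] for p in [(308,47),(355.5,46),(312,154),(355,154)]])
L=np.array([(55,25),(55,-25),(-55,25),(-55,-25)],float)
M,_=cv2.estimateAffinePartial2D(L,W);a=np.arctan2(M[1,0],M[0,0]);print(W.round(1).tolist(),M[:,2],np.degrees(a),np.hypot(*M[:,0]))
print('bar', ray(d,333.5,80,30),ray(d,334,147,30)); 
c=np.array([*(M@[-10,0,1]),32]); s=arm.read_state(); print(c, R.from_quat(s['ee_rot']).inv().apply(c-s['position']))
E
```

```text
[[583.5, -143.6], [589.1, -192.6], [473.0, -157.2], [477.7, -207.0]] [ 530.83335114 -175.12084579] 6.982329664570627 1.0128291801313167
bar [ 552.59380968 -172.53545734   30.        ] [ 487.11863449 -180.23897902   30.        ]
[ 520.78017389 -176.35207367   32.        ] [ 70.99136176  15.30151417 184.41229465]
```

```bash
python3 -m pendant '[[0.018,0.0037,0.0385,0,0,-0.8,0.085],[0.018,0.0037,0.0385,0,0,0,0.085],[0.018,0.0037,0.0385,0,0,0,0.085],[0.018,0.0037,0.0385,0,0,0,0.085],[0,0,0.010,0,0,0,0.085],[0,0,0.010,0,0,0,0.085],[0,0,0.0095,0,0,0,0.085],[0,0,0,0,0,0,0.085],[0,0,0,0,0,0,0.085]]'| tail -c 400
python3 -m pendant '[[0,0,0,0,0,0,0.04],[0,0,0,0,0,0,0.02],[0,0,0,0,0,0,0],[0,0,0,0,0,0,0],[0,0,0,0,0,0,0],[0,0,0,0,0,0,0],[0,0,0,0,0,0,0]]'| tail -c 400
```

```text
clock: 3.8
position: [521.7, -175.8, 34.1]
ee_rot: [0.999, 0.054, 0.001, 0.0]
contact_force: [0.7, -0.5, 0.0]
gripper_width: 85.0
grasp_force: 0.0
clock: 4.5
position: [521.5, -175.9, 33.2]
ee_rot: [0.999, 0.054, 0.0, 0.0]
contact_force: [-0.9, 1.1, 3.8]
gripper_width: 10.6
grasp_force: 61.3
```

```bash
python3 -m pendant '[[0,0,-0.01,0,0,0,0],[0,0,-0.025,0,0,0,0],[0,0,-0.035,0,0,0,0],[0,0,-0.035,0,0,0,0],[0,0,0,0,0,0,0]]'| tail -c 400
python3 -m pendant '[[0.0015,-0.018,0,0,0,0,0],[0.0015,-0.036,0,0,0,0,0],[0.0015,-0.036,0,0,0,0,0],[0.0015,-0.036,0,0,0,0,0],[0.0015,-0.036,0,0,0,0,0],[0.0015,-0.036,0,0,0,0,0],[0.0015,-0.036,0,0,0,0,0],[0.0015,-0.036,0,0,0,0,0],[0.0015,-0.036,0,0,0,0,0],[0.0015,-0.021,0,0,0,1.2,0],[0,0,0,0,0,0,0],[0,0,0,0,0,0,0]]'| tail -c 400
python3 -m pendant '[[0,0,0,0,0,0,0],[0,0,0,0,0,0,0],[0,0,0,0,0,0,0]]'| tail -c 400
python3 - <<'E'
from h import *
d=snap('wrist','w3'); s=arm.read_state(); print(s['position'],R.from_quat(s['ee_rot']).as_matrix().round(4).tolist(),d['xyz'])
a=cv2.imread('pics/w3.png'); cv2.imwrite('pics/w3c.png',cv2.resize(a[0:200,200:466],None,fx=3,fy=3,interpolation=cv2.INTER_CUBIC))
E
```

```text
clock: 5.0
position: [524.3, -176.4, 143.1]
ee_rot: [0.999, 0.054, 0.005, 0.001]
contact_force: [0.7, 0.3, -1.3]
gripper_width: 10.8
grasp_force: 60.6
clock: 6.2
position: [500.3, 150.7, 137.1]
ee_rot: [0.999, 0.044, -0.001, 0.0]
contact_force: [-0.0, -0.1, -2.2]
gripper_width: 10.7
grasp_force: 60.5
clock: 6.5
position: [501.1, 149.9, 137.7]
ee_rot: [0.999, 0.043, -0.0, 0.0]
contact_force: [-0.9, 1.0, -1.1]
gripper_width: 10.8
grasp_force: 60.5
[501.14239538 150.09361032 137.83618146] [[0.9963, 0.0855, -0.0001], [0.0855, -0.9963, -0.0], [-0.0001, 0.0, -1.0]] [582.83775292 155.48148853 255.36189302]
```

View pics/w3c.png

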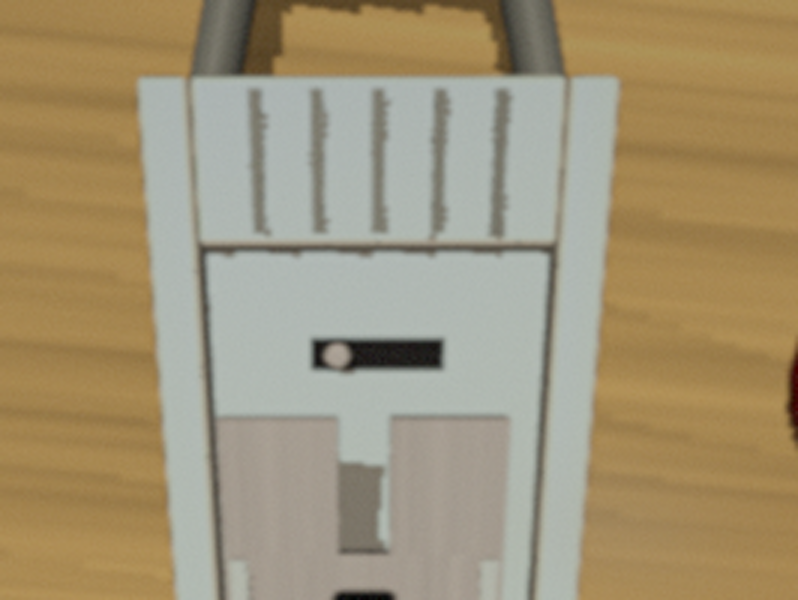

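The pin's top is at crop (338,355), in the slot from 313 to 443. The blade notch mouth runs from 339 to 390 at row 415, bottom at row 551. The blade is level and close to straight. I'll compute the offsets in tool axes.

```bash
python3 - <<'E'
from h import *
d=load('w3'); s=arm.read_state(); Q=R.from_quat(s['ee_rot'])
f=lambda x,y:(x/3+200-.33,y/3-.33)
def T(x,y,z): return Q.inv().apply(ray(d,*f(x,y),z)-s['position']).round(1)[:2]
print('pin',T(338,355,39),'slot',T(313,354,30),T(443,354,30))
print('rim L',T(138,78,36),T(176,590,36),'R',T(617,78,36),T(577,590,36))
print('recess',T(202,245,36),T(555,245,36))
print('front edge under rim', T(138,78,36),T(617,78,36))
for z in (104.6,108.6): print('notch mouth',T(339,415,z),T(390,415,z),'bottom',T(339,551,z),T(388,551,z),'corners',T(217,415,z),T(510,415,z))
E
```

```text
pin [71.2 -4.4] slot [ 71.  -11.1] [71. 22.]
rim L [131.1 -49. ] [  9.8 -48.9] R [131.2  58.9] [ 9.8 59.6]
recess [ 96.3 -36.7] [96.3 47.4]
front edge under rim [131.1 -49. ] [131.2  58.9]
notch mouth [64.4 -2.5] [64.4  6.3] bottom [39.9 -2.7] [39.9  6.2] corners [ 64.4 -23.7] [64.4 27.2]
notch mouth [64.8 -2.4] [64.8  6.2] bottom [41.  -2.6] [41.   6.1] corners [ 64.8 -23.1] [64.9 26.6]
```

```bash
python3 -m pendant '[[0.0075,-0.0022,0,0,0,0,0],[0.0075,-0.0022,0.015,0,0,0,0],[0.0075,-0.0021,0.02,0,0,0,0],[0,0,0.015,0,0,0,0],[0,0,0.008,0,0,0,0],[0,0,0,0,0,0,0],[0,0,0,0,0,0,0],[0,0,0,0,0,0,0]]'| tail -c 400
python3 - <<'E'
from h import *
d=snap('wrist','w4'); s=arm.read_state(); print(s['position'],R.from_quat(s['ee_rot']).as_matrix().round(4).tolist(),d['xyz'])
a=cv2.imread('pics/w4.png'); cv2.imwrite('pics/w4c.png',cv2.resize(a[0:200,200:466],None,fx=3,fy=3,interpolation=cv2.INTER_CUBIC))
E
```

```text
clock: 7.35
position: [523.6, 159.6, 80.8]
ee_rot: [0.999, 0.043, 0.001, -0.0]
contact_force: [0.9, -0.6, -1.7]
gripper_width: 10.6
grasp_force: 60.5
[523.49795118 159.54436901  80.78827788] [[0.9962, 0.0868, 0.0018], [0.0868, -0.9962, 0.001], [0.0018, -0.0008, -1.0]] [605.08402159 165.12376204 198.54109662]
```

View pics/w4c.png

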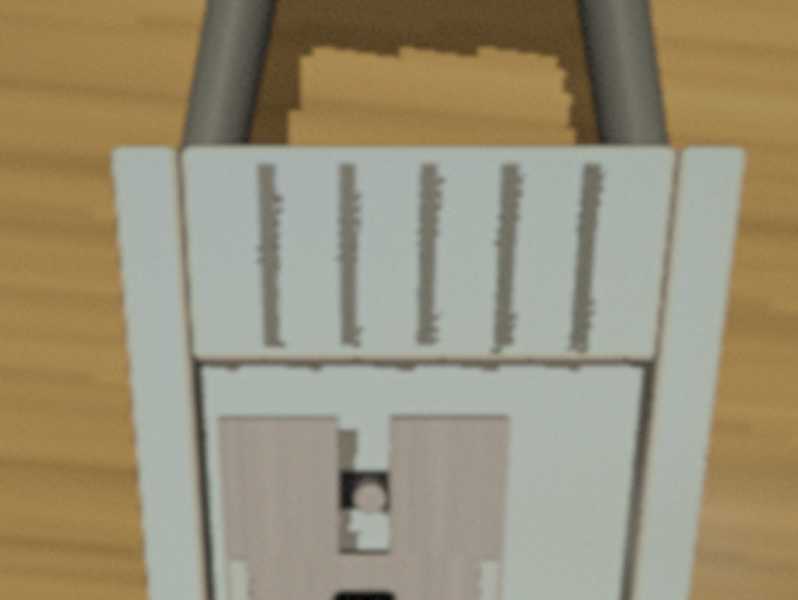

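The pin is visible inside the notch: pin top at (370,495), notch walls at 339 and 389, notch bottom at row 551, front edge at row 416. I'll compute the remaining sideways error.

```bash
python3 - <<'E'
from h import *
d=load('w4'); s=arm.read_state(); Q=R.from_quat(s['ee_rot'])
f=lambda x,y:(x/3+200-.33,y/3-.33)
def T(x,y,z): return Q.inv().apply(ray(d,*f(x,y),z)-s['position']).round(1)[:2]
print('pin',T(370,495,39),'L,R',T(355,495,39),T(385,495,39))
print('recess',T(195,357,36),T(655,357,36),'rim',T(113,148,36),T(743,148,36),T(146,590,36),T(692,590,36))
for z in (47.6,51.6): print('mouth',T(339,416,z),T(390,416,z),'bot',T(339,551,z),T(388.5,551,z))
E
```

```text
pin [48.6  2.8] L,R [48.6 -0. ] [48.6  5.6]
recess [ 73.6 -29.4] [73.7 55.1] rim [108.1 -41.3] [108.1  66.4] [ 28.6 -42. ] [28.7 67.4]
mouth [64.4 -2.7] [64.4  6.2] bot [40.  -2.9] [40.   6.1]
mouth [64.8 -2.6] [64.8  6. ] bot [41.1 -2.8] [41.1  6. ]
```

```bash
python3 -m pendant '[[0,0.001,0.001,0,0,0,0],[0,0,0.001,0,0,0,0],[0,0,0.001,0,0,0,0],[0,0,0.001,0,0,0,0],[0,0,0.001,0,0,0,0],[0,0,0.001,0,0,0,0],[0,0,0.001,0,0,0,0],[0,0,0,0,0,0,0],[0,0,0,0,0,0,0]]'| tail -c 400;python3 -m pendant '[[0,0,0.0007,0,0,0,0],[0,0,0.0007,0,0,0,0],[0,0,0.0007,0,0,0,0],[0,0,0,0,0,0,0],[0,0,0,0,0,0,0]]'| tail -c 400
```

```text
clock: 8.3
position: [523.1, 158.2, 72.8]
ee_rot: [0.999, 0.043, -0.0, 0.0]
contact_force: [0.4, -0.3, -2.4]
gripper_width: 10.4
grasp_force: 60.5
clock: 8.8
position: [523.0, 158.2, 70.7]
ee_rot: [0.999, 0.043, -0.0, 0.0]
contact_force: [0.5, -0.4, -1.4]
gripper_width: 10.7
grasp_force: 60.5
```

```bash
python3 -m pendant '[[0,0,0.0007,0,0,0,0],[0,0,0.0007,0,0,0,0],[0,0,0.0007,0,0,0,0],[0,0,0,0,0,0,0],[0,0,0,0,0,0,0]]'| tail -c 400;python3 -m pendant '[[0,0,0.0007,0,0,0,0],[0,0,0.0007,0,0,0,0],[0,0,0.0007,0,0,0,0],[0,0,0,0,0,0,0],[0,0,0,0,0,0,0]]'| tail -c 400
```

```text
clock: 9.3
position: [523.0, 158.2, 68.6]
ee_rot: [0.999, 0.043, -0.0, 0.0]
contact_force: [-0.4, 0.1, -3.7]
gripper_width: 10.8
grasp_force: 60.5
clock: 9.8
position: [523.0, 158.2, 66.5]
ee_rot: [0.999, 0.043, -0.0, 0.0]
contact_force: [0.3, 0.0, -1.7]
gripper_width: 10.6
grasp_force: 60.5
```

The underside is about 5 mm below the pin's top with no force, so the notch is over the pin. Continuing down to the sprung floor.

```bash
python3 -m pendant '[[0,0,0.0008,0,0,0,0],[0,0,0.0008,0,0,0,0],[0,0,0.0008,0,0,0,0],[0,0,0,0,0,0,0],[0,0,0,0,0,0,0]]'| tail -c 400;python3 -m pendant '[[0,0,0.0005,0,0,0,0],[0,0,0.0005,0,0,0,0],[0,0,0,0,0,0,0],[0,0,0,0,0,0,0]]'| tail -c 400
```

```text
clock: 10.3
position: [523.0, 158.2, 64.1]
ee_rot: [0.999, 0.043, -0.0, 0.0]
contact_force: [0.0, 0.0, -1.9]
gripper_width: 10.8
grasp_force: 60.5
clock: 10.7
position: [523.1, 158.3, 63.1]
ee_rot: [0.999, 0.043, 0.0, -0.0]
contact_force: [0.2, -0.3, -2.0]
gripper_width: 10.6
grasp_force: 60.5
```

```bash
python3 -m pendant '[[0,0,0.0004,0,0,0,0],[0,0,0,0,0,0,0],[0,0,0,0,0,0,0]]'| tail -c 400;python3 -m pendant '[[0,0,0.0004,0,0,0,0],[0,0,0,0,0,0,0],[0,0,0,0,0,0,0]]'| tail -c 400
```

```text
clock: 11.0
position: [523.1, 158.3, 62.8]
ee_rot: [0.999, 0.043, 0.0, -0.0]
contact_force: [-0.9, 0.6, -1.7]
gripper_width: 10.9
grasp_force: 60.6
clock: 11.3
position: [523.1, 158.3, 62.5]
ee_rot: [0.999, 0.043, 0.0, -0.0]
contact_force: [-0.3, 0.1, 0.5]
gripper_width: 10.7
grasp_force: 60.8
```

Floor contact has begun (about +2 N). Now sliding towards the handle.

```bash
python3 -m pendant '[[0.0005,0,0.0002,0,0,0,0],[0.0005,0,0,0,0,0,0],[0.0005,0,0,0,0,0,0],[0.0005,0,0,0,0,0,0],[0.0005,0,0,0,0,0,0],[0.0005,0,0,0,0,0,0],[0,0,0,0,0,0,0],[0,0,0,0,0,0,0]]'| tail -c 400;python3 -m pendant '[[0.0004,0,0,0,0,0,0],[0.0004,0,0,0,0,0,0],[0,0,0,0,0,0,0],[0,0,0,0,0,0,0]]'| tail -c 400
```

```text
clock: 12.1
position: [526.0, 158.4, 62.1]
ee_rot: [0.999, 0.043, -0.0, 0.0]
contact_force: [-2.7, 0.6, 3.1]
gripper_width: 10.9
grasp_force: 61.1
clock: 12.5
position: [526.8, 158.5, 62.1]
ee_rot: [0.999, 0.043, -0.0, 0.0]
contact_force: [-2.3, -0.7, 2.9]
gripper_width: 10.7
grasp_force: 61.2
```

```bash
for i in 1; do python3 -m pendant '[[0.0003,0,0,0,0,0,0],[0,0,0,0,0,0,0],[0,0,0,0,0,0,0]]'| grep -E 'pos|contact'; python3 -m pendant '[[0.0003,0,0,0,0,0,0],[0,0,0,0,0,0,0],[0,0,0,0,0,0,0]]'| grep -E 'pos|contact'; done
```

```text
position: [527.1, 158.6, 62.1]
contact_force: [-3.1, -0.4, 2.3]
position: [527.5, 158.6, 62.1]
contact_force: [-2.8, -0.4, 2.6]
```

```bash
python3 -m pendant '[[0.0003,0,0,0,0,0,0],[0,0,0,0,0,0,0],[0,0,0,0,0,0,0]]'| grep -E 'pos|contact'
```

```text
position: [527.8, 158.7, 62.1]
contact_force: [-3.7, -0.3, 2.8]
```

```bash
python3 -m pendant '[[0.0003,0,0,0,0,0,0],[0,0,0,0,0,0,0],[0,0,0,0,0,0,0]]'| grep -E 'pos|contact'; python3 -m pendant '[[0.0002,0,0,0,0,0,0],[0,0,0,0,0,0,0],[0,0,0,0,0,0,0]]'| grep -E 'pos|contact'
```

```text
position: [528.1, 158.7, 62.1]
contact_force: [-3.1, -0.3, 2.8]
position: [528.1, 158.7, 62.1]
contact_force: [-4.0, -0.1, 2.6]
```

```bash
python3 -m pendant '[[0.0002,0,0,0,0,0,0],[0,0,0,0,0,0,0],[0,0,0,0,0,0,0]]'| grep -E 'pos|contact'
```

```text
position: [528.2, 158.7, 62.1]
contact_force: [-5.1, 0.5, 3.1]
```

```bash
python3 -m pendant '[[0.0003,0,0,0,0,0,0],[0,0,0,0,0,0,0],[0,0,0,0,0,0,0]]'| grep -E 'pos|contact'
```

```text
position: [528.3, 158.7, 62.0]
contact_force: [-5.4, 0.2, 4.3]
```

```bash
python3 -m pendant '[[0.0003,0,0,0,0,0,0],[0,0,0,0,0,0,0],[0,0,0,0,0,0,0]]'| grep -E 'pos|contact'
python3 - <<'E'
from h import *
snap('wrist','w5')
a=cv2.imread('pics/w5.png'); cv2.imwrite('pics/w5c.png',cv2.resize(a[0:200,200:466],None,fx=3,fy=3,interpolation=cv2.INTER_CUBIC))
E
```

```text
position: [528.4, 158.7, 62.0]
contact_force: [-5.7, 0.9, 4.5]
```

View pics/w5c.png

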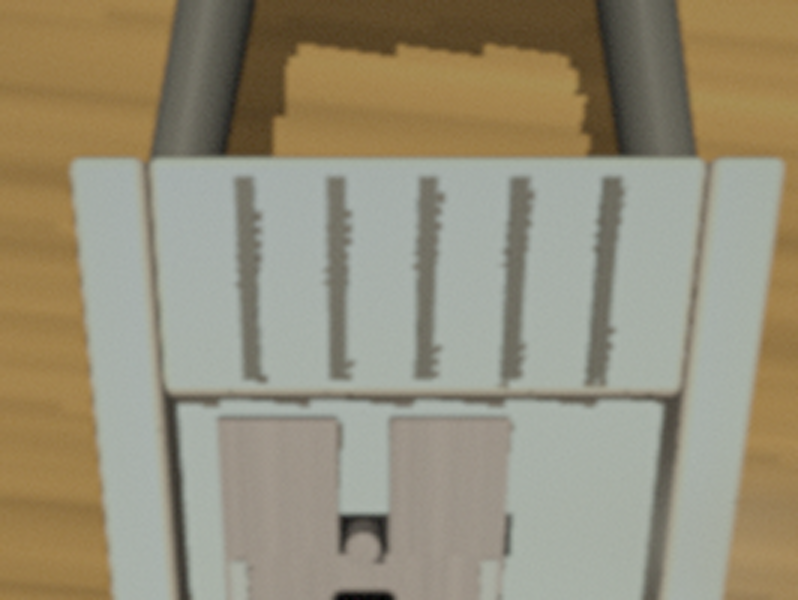

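The pin (363,540) is at the notch bottom and centred, and the blade is straight and flat. Releasing with a small opening, then straight up.

```bash
python3 -m pendant '[[0,0,0,0,0,0,0.015],[0,0,0,0,0,0,0.02],[0,0,0,0,0,0,0.025],[0,0,0,0,0,0,0.03],[0,0,0,0,0,0,0.03],[0,0,0,0,0,0,0.03]]'| tail -c 400; python3 -m pendant '[[0,0,-0.005,0,0,0,0.03],[0,0,-0.01,0,0,0,0.03],[0,0,-0.02,0,0,0,0.03],[0,0,-0.02,0,0,0,0.03],[0,0,-0.02,0,0,0,0.03],[0,0,0,0,0,0,0.03],[0,0,0,0,0,0,0.03]]'| tail -c 400
python3 - <<'E'
from h import *
d=snap('wrist','w6');s=arm.read_state(); Q=R.from_quat(s['ee_rot']);print(s['position'])
a=cv2.imread('pics/w6.png'); cv2.imwrite('pics/w6c.png',cv2.resize(a[20:270,190:456],None,fx=2.4,fy=2.4,interpolation=cv2.INTER_CUBIC))
E
```

```text
clock: 15.55
position: [529.2, 158.8, 62.1]
ee_rot: [0.999, 0.043, 0.0, -0.0]
contact_force: [0.0, 0.4, 0.6]
gripper_width: 30.0
grasp_force: 0.0
clock: 16.25
position: [529.1, 158.9, 137.9]
ee_rot: [0.999, 0.043, 0.001, -0.001]
contact_force: [0.5, -1.3, -0.5]
gripper_width: 29.9
grasp_force: 0.0
[528.65620622 158.62858575 137.06144262]
```

View pics/w6c.png

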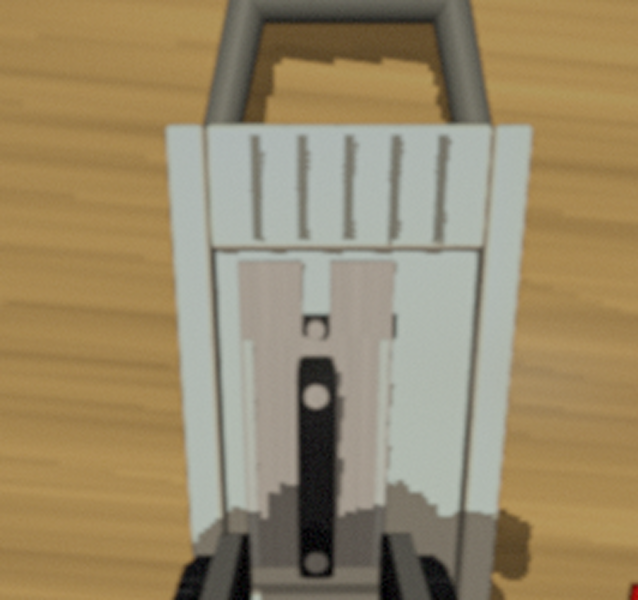

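The blade lies straight and flat, with the pin (316,328) at the notch bottom. The gripper is clear, so I'm handing in.

```bash
python3 -c "
from bench import arm
print(arm.job_done())"
```

```text
the job is handed in; nothing more can be done
None
```

I refitted the blade and handed the job in: it lies flat and straight with the notch bottom against the pin, and it is released. The force reading stayed under about 8 N and the clock stood near 16 s. The hand-in call returned no verdict.

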